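Swing the bench magnifier over the bowl and clamp its arm

ROBOT

A 6-joint arm with a two-finger parallel gripper is mounted at the origin on the work surface. World frame = base frame: x ahead of the robot, y to its left, z up, the work surface at z = 0. Lengths are in m, angles in degrees, forces in N, time in s.
With the tool pointing down it reaches from about 0.35 to 0.875 m from the base axis. Payload 4.2 kg.
Tool frame: the origin (TCP) lies on the mounting face of the last link; the fingertips stand 182 mm ahead of it and the grasp point (between the pads) lies 164 mm ahead of it (r.tcp_to_grasp is the distance from the TCP to the grasp point, in m); z points along the fingers, y is the line along which they close (so a half turn about z gives the same grasp; the last joint's range is limited). The gripper opens to 87 mm and grips with 3 to 60 N. Pads are 19 mm wide; open, the fingers measure 117 mm over their backs; the gripper's body (75 mm by 190 mm) begins 51 mm behind the grasp point.
Start: joints at [86.379, 22.042, 0.453, 0, -68.411, -14.817], TCP at [0.198, 0.593, 0.405] pointing down, gripper open.
Joint ranges: [-179.83, 179.83], [-69.29, 118.12], [-61.27, 80.66], [-181.25, 117.63], [-171.15, -9.14], [-177.46, 177.46]. Speed limits (degrees/s): [159.86, 159.86, 180, 180, 180, 180].

INTERFACE

Orientations are given as a 3x3 rotation matrix whose columns are the frame's x, y, z axes.
In Python, from station import sense, eyes, r gives the robot as it stands.
- The arm moves only by the tool jog_arm, never from a script. Its argument "increments" is a list of rows, each a list of 4 numbers: the shift along the tool's x, y, z normalised to -1 to 1, where 1 is 0.02 m, then the turn about the tool's z normalised to -1 to 1, where 1 is 0.08 rad. A call has 1 to 10 rows; each row shifts and turns the commanded pose from where the row before left it, along the tool's axes as they then stand; what a row does not reach is not made up. A row lasts 1/10 s, in which the tool goes at most 50 mm and 8.59 degrees, less where a joint would pass 70% of its speed; a pose out of reach is approached as far as the arm can. A call with a number of a shift or a turn outside -1 to 1 is refused whole. A call with a gripper value outside its range is refused whole. "grip" is the finger opening in mm, from 0 to 87, set as the call begins (left out, the last holds). The fingers move at their own pace and stop on an object; the grip force is fixed at half the most. Time passes only in rows, so rows that do not move let the fingers close. It gives the time, the measured TCP pose, the force, the opening and the grip force at its end, in the units of the state.
- sense(): the state, without advancing time (a new reading comes with each control period).
- eyes.capture(name): name is "side" or "top" or "wrist"; returns the picture (400x640x3 uint8, blue, green, red); there is no depth.
- eyes.get_calibration(name): a dict with "camera_matrix" (3x3 intrinsics, pixels), "k1" (the pictures are not rectified: a ray, as slopes to the right and down, at radius r is drawn at 1 + k1 r^2 times it, then the intrinsics apply), "R" (3x3) and "t" (3): a world point X has camera coordinates R X + t; the wrist camera has in their place "T_tool_cam" (4x4, takes a point from camera to tool coordinates, whose origin is the TCP and whose axes are the flange's). Camera axes: x right, y down, z forward; pixel columns grow to the right and rows downward; lengths in m; the calibration is good to about 2 mm. A picture is of the moment at which its call begins: read the wrist's pose just before it. get_calibration takes no time and is no camera call.
- r.finish_job(): hands the job in; it is judged then, once.
Trained networks look in the newest picture that a camera, given by its name, has taken for a name from the list of things; names that differ only in an ending like _2 or _b are one class to them, and where a whole thing is asked for, a point or a joint stands for the part that bears it (a point fixed in the world has none). Each returns a list of dicts, best first, with "conf" (0 to 1); they miss things now and then, are a little off and sometimes report something else, mostly with a low value. They report only what shows in the picture. A call takes as long as a camera call. They do not tell look-alikes from the thing itself.
- eyes.spot_in(camera, name): "centre" ([x, y, z] in m, in world coordinates, good to about 4 mm: the middle of the surface that is visible of it).
- eyes.outline_of(camera, name): "mask" (400x640 bool, what is visible of it).
The state is a dict: "time_s": time; "joints": joint angles; "joint_velocities": joint speeds; "effort": joint torques, N m; "tcp_pos": TCP position; "ee_rot": TCP orientation; "wrist_force": force on the tool from outside, world axes, zero at the start; "moment": the same for the moment, N m; "gripper_width": opening from 0.0 (shut) to 1.0 (fully open); "gripper_force": force on a finger pad.
Only numpy, scipy, OpenCV 4.12 (cv2) and the standard library are available. Lean on these libraries where they do the work, as an engineer would, in place of code of your own. Each camera call takes 0.05 s, during which the arm holds its last target. There are 200 camera calls.

TASK

The shallow open bowl is next to be examined. Push the arm of the bench magnifier round until the lens is centred over the bowl and leave it standing there; then push the clamping lever on top of the magnifier's column clockwise (seen from above) as far as it goes, so that the arm is clamped. Push gently and grip nothing, keep off the lens glass, and leave the pots and everything else on the bench where they stand.

Things in the scene. Friction and masses are not known exactly. Their poses are not given: they have to be found in the camera images.
- boom (a joint): Swing arm of the bench magnifier: turns level about the upright column; rad, grows anticlockwise seen from above, at 0 it points along the stand's own -y; stops at -1.2 and 0.9. Stiff: about 0.5 N m (3.5 N at 0.14 m from the column) moves it, and it stays where it is left. Tightening the lever does not make it stiffer to a push.
- boom_middle (a point): On the arm's centre line, 120 mm from boom_pivot, height 242 mm. The arm is a level round steel tube 20 mm in diameter, bare between 30 and 185 mm from the column's axis: push here. Then comes a black block to 219 mm (26 mm wide; a small knob stands 12 mm out of one side), then the lens ring.
- boom_pivot (a point): Where the column's axis meets the arm's centre line, height 242 mm. Around it a black hub, 54 mm in diameter, from height 222 to 260 mm.
- lens_centre (a point): Centre of the magnifier's lens, 280 mm from boom_pivot along the arm, height 242 mm. The lens sits in a black ring, outer diameter 142 mm, 16 mm high.
- lens: The lens glass, 122 mm across, in the ring; origin at its centre. Not to be touched; the arm's tube and the ring may be.
- lever (a joint): Clamping lever on top of the column; rad, 0 slack, grows clockwise seen from above, hard stop at 1.4; counts as tight from 1.2. Friction about 0.10 N m (2 N at 50 mm out); stays where it is left, does not turn with the arm. At 0 it points along the stand's -x turned 0.26 rad anticlockwise; turning to the stop takes it towards the stand's +y.
- lever_pivot (a point): On the column's axis at the lever's height, 286 mm.
- lever_end (a point): Centre of the 20 mm ball at the lever's end, 80 mm from the column's axis, height 290 mm. The handle is a black round bar 15 mm in diameter, rising from the axis to this ball; its centre line is at height 287 mm at 55 mm out. It stands clear above the arm and its hub.
- stand: Fixed stand of the magnifier: grey base plate 160 x 200 mm, 22 mm high, with a steel column 25 mm in diameter at its centre. Origin: underside of the base on the column's axis; z up.
- bowl: The shallow open terracotta bowl, mouth 104 mm in diameter, 46 mm high; origin at the centre of its underside. It stands loose under the arc that the lens sweeps (up to 13 mm off that arc), with one of the two other pots on each of the two other places on the arc.
- stirrup_bottle: Closed terracotta bottle with a stirrup-shaped tube and spout on top, 100 mm in diameter, 152 mm high; origin at the centre of its underside. Loose, leave alone.
- squash_jar: Ribbed terracotta jar like a squash with a short neck, about 96 mm in diameter, 88 mm high; origin at the centre of its underside. Loose, leave alone.
- cork_ring: Empty cork support ring, 90 mm in diameter, 22 mm high; origin under its centre. Loose, leave alone.
- swab_jar: Small clear jar with a steel lid, 60 mm in diameter, 75 mm high; origin under its centre. Loose, leave alone.
- soft_brush: Brush lying flat, 170 mm long; origin under its middle. Loose, leave alone.
- calliper: Steel calliper lying flat, 150 mm long, 15 mm high; origin under the beam's middle. Loose, leave alone.
There are look-alikes about, which are no part of the job. What is shaped like the bowl but yellow is not meant.

How it is judged:
By the outcome, as a careful person would: the job done as asked, in the order asked, and still so for the second after the job is handed in, with the robot touching nothing.
It also fails if it takes over 64 s, if anything falls off the work surface, if the arm or the gripper's body presses on something with over 40 N, if the wrist force passes 120 N, or if a joint passes its speed limit or range.

## Working session

There is one attempt and no reset: what is moved stays moved. The work goes in short steps, Python scripts to look and compute and a tool call to move; the robot and the scene stay as the last step left them, time stands still between calls to the robot, and variables do not carry over. Pictures are saved under pics/ and viewed, at most 10 in all, crops included, and the job is handed in when it is done.

Besides the shell and the picture viewer there is one more tool, called after ">>>" as a command line: name --pt "numbers of a row" for each row, then --argument value for the rest. jog_arm: Moves the arm, as the interface text tells. Its arguments: {"type":"object","properties":{"increments":{"type":"array"},"grip":{"type":"number"}},"required":["increments"]}

```bash
mkdir -p pics
python3 - <<'E'
from station import sense, eyes, r
import cv2,numpy as np
s=sense();print(s['time_s'],s['tcp_pos'],np.round(s['ee_rot'],3).tolist(),s['gripper_width'])
for c in ['top','side']:
    im=eyes.capture(c);cv2.imwrite(f'pics/{c}0.png',im)
    k=eyes.get_calibration(c);print(c,np.round(-k['R'].T@k['t'],3))
    for n in ['bowl','stand','boom_middle','lens','lever','stirrup_bottle','squash_jar','cork_ring','swab_jar','lens_centre','lever_end','boom_pivot','soft_brush','calliper']:
        print(n,[(np.round(d['centre'],3).tolist(),round(d['conf'],2)) for d in eyes.spot_in(c,n)[:3]])
print(sense()['time_s'])
E
```

```text
0.0 [0.19755972 0.59272652 0.40367525] [[0.949, -0.316, -0.001], [-0.316, -0.949, -0.002], [0.0, 0.002, -1.0]] 0.9993036345374409
top [ 0.483 -0.011  1.175]
bowl [([0.713, 0.008, 0.025], 0.86), ([0.355, -0.117, 0.022], 0.65)]
stand [([0.58, 0.153, 0.244], 0.84)]
boom_middle [([0.588, -0.014, 0.246], 0.65)]
lens [([0.589, -0.034, 0.248], 0.8), ([0.62, 0.098, 0.076], 0.35)]
lever [([0.561, 0.247, 0.294], 0.66)]
stirrup_bottle [([0.374, 0.062, 0.075], 0.94)]
squash_jar [([0.495, -0.022, 0.06], 0.87)]
cork_ring [([0.426, 0.261, 0.024], 0.72), ([0.563, 0.246, 0.294], 0.51)]
swab_jar [([0.621, 0.099, 0.076], 0.66), ([0.58, 0.157, 0.244], 0.63), ([0.557, 0.249, 0.293], 0.43)]
lens_centre [([0.584, -0.012, 0.245], 0.74)]
lever_end [([0.556, 0.25, 0.296], 0.91)]
boom_pivot [([0.586, -0.011, 0.249], 0.6)]
soft_brush [([0.616, -0.171, 0.014], 0.72), ([0.561, 0.243, 0.293], 0.65)]
calliper [([0.486, -0.331, 0.007], 0.96)]
side [ 0.042 -0.662  0.807]
bowl [([0.695, 0.006, 0.033], 0.92), ([0.364, -0.101, 0.027], 0.91), ([0.567, 0.244, 0.29], 0.66)]
stand [([0.577, 0.182, 0.237], 0.6)]
boom_middle [([0.579, -0.018, 0.252], 0.68), ([0.415, 0.259, 0.021], 0.35)]
lens [([0.592, -0.032, 0.248], 0.91)]
lever [([0.561, 0.244, 0.288], 0.63)]
stirrup_bottle [([0.36, 0.043, 0.077], 0.79)]
squash_jar [([0.49, -0.041, 0.057], 0.61), ([0.413, 0.261, 0.025], 0.41)]
cork_ring [([0.416, 0.262, 0.026], 0.61), ([0.605, -0.177, 0.016], 0.25)]
swab_jar [([0.607, 0.088, 0.05], 0.6)]
lens_centre [([0.586, -0.011, 0.244], 0.89)]
lever_end [([0.566, 0.246, 0.291], 0.56)]
boom_pivot [([0.575, -0.017, 0.249], 0.74)]
soft_brush [([0.606, -0.175, 0.018], 0.86), ([0.486, -0.334, 0.006], 0.37)]
calliper [([0.488, -0.335, 0.006], 0.65), ([0.561, 0.248, 0.289], 0.43)]
1.5
```

View pics/top0.png

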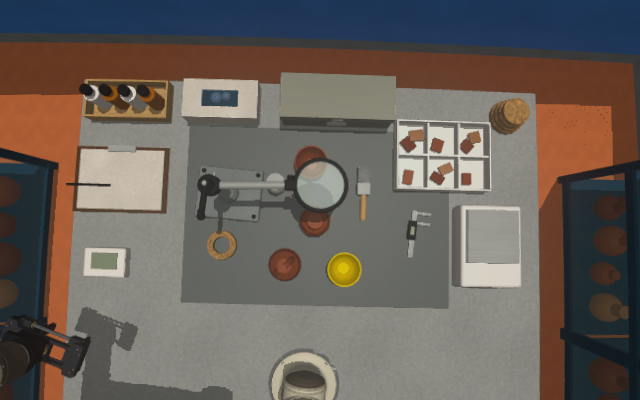

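View pics/side0.png

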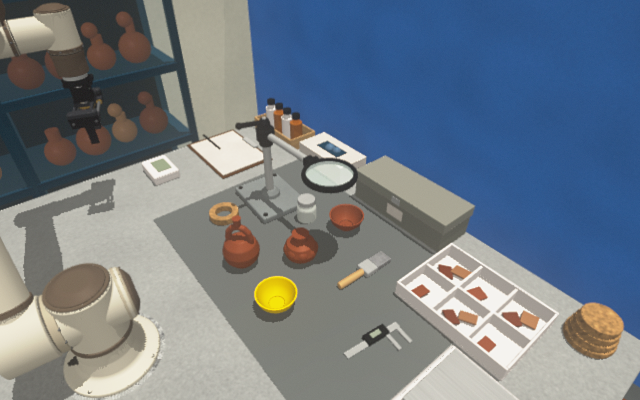

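Top view (up = +x, left = +y): column hub about (208,184), lever pointing down to (202,214), lens at (320,186), real bowl partly under the lens at (310,162), squash jar (315,222), bottle (285,264), yellow look-alike (344,269). Side view: the bowl is fully visible at (346,217), and the lens ring is at (330,174).

```bash
cat > h.py <<'E'
from station import sense, eyes, r
import cv2,numpy as np
from scipy.optimize import minimize,least_squares
def proj(c,X):
    k=eyes.get_calibration(c);X=np.atleast_2d(X)@np.array(k['R']).T+k['t']
    s=X[:,:2]/X[:,2:];s=s*(1+k['k1']*(s**2).sum(1,keepdims=True))
    K=k['camera_matrix'];return s*[K[0][0],K[1][1]]+[K[0][2],K[1][2]]
def back(c,px,z):
    return least_squares(lambda p:(proj(c,[[p[0],p[1],z]])[0]-px),[.55,.1]).x
A=np.linspace(0,2*np.pi,90)
def circ(x,y,z,R):return np.c_[x+R*np.cos(A),y+R*np.sin(A),0*A+z]
def poly(p):
    m=np.zeros((1600,2560),np.uint8);cv2.fillConvexPoly(m,cv2.convexHull(np.round(p*4+1.5).astype(np.int32)),1)
    return cv2.resize(m.astype(np.float32),(640,400),interpolation=cv2.INTER_AREA)
def fit(c,mask,shape,x0):
    f=lambda x:np.abs(poly(proj(c,shape(*x)))-mask).sum()
    o=minimize(f,x0,method='Nelder-Mead',options=dict(initial_simplex=[x0,np.add(x0,[.015,0]),np.add(x0,[0,.015])],xatol=2e-4));return o.x,o.fun,mask.sum()
bowl=lambda x,y:np.r_[circ(x,y,.046,.052),circ(x,y,0.001,.028)]
ring=lambda x,y:np.r_[circ(x,y,.250,.071),circ(x,y,.234,.071)]
glass=lambda x,y:circ(x,y,.244,.061)
def near(c,n,p,z):
    L=eyes.outline_of(c,n)
    return min(L,key=lambda d:np.linalg.norm(np.argwhere(d['mask']).mean(0)[::-1]-proj(c,[[*p,z]])[0]))['mask']
E
python3 - <<'E'
from h import *
for c in ['side','top']:
    im=eyes.capture(c)
    m=near(c,'bowl',(.70,.007),.03);print(c,'bowl',fit(c,m.astype(float),bowl,[.70,.007]))
    m=near(c,'lens',(.59,-.03),.24);print('lens',fit(c,m.astype(float),ring,[.59,-.03]),fit(c,m.astype(float),glass,[.59,-.03]))
    for n in ['stand','lever','boom_middle']:
        for d in eyes.outline_of(c,n)[:1]:
            q=np.argwhere(d['mask'])[:,::-1];print(n,d['conf'],len(q),q.min(0),q.max(0),np.round(cv2.minAreaRect(q.astype(np.float32))[0]))
im=cv2.imread('pics/top0.png')[140:260,170:370]
cv2.imwrite('pics/topc.png',cv2.resize(im,None,fx=4,fy=4,interpolation=cv2.INTER_CUBIC))
E
```

```text
side bowl (array([ 0.6854803 , -0.00340286]), np.float64(52.75), np.float64(716.0))Traceback (most recent call last):
  File "<stdin>", line 5, in <module>
  File "h.py", line 23, in near
    return min(L,key=lambda d:np.linalg.norm(np.argwhere(d['mask']).mean(0)[::-1]-proj(c,[[*p,z]])[0]))['mask']
           ~~~^^^^^^^^^^^^^^^^^^^^^^^^^^^^^^^^^^^^^^^^^^^^^^^^^^^^^^^^^^^^^^^^^^^^^^^^^^^^^^^^^^^^^^^^^
ValueError: min() iterable argument is empty
```

Run:
```python
from h import *
for c in ['side','top']:
    im=eyes.capture(c)
    try: m=near(c,'bowl',(.69,.0),.03);print(c,'bowl',fit(c,m.astype(float),bowl,[.69,.0]))
    except ValueError: print('no bowl')
    for n in ['lens','stand','lever','boom_middle']:
        for d in eyes.outline_of(c,n)[:1]:
            q=np.argwhere(d['mask'])[:,::-1];print(n,d['conf'],len(q),q.min(0),q.max(0),np.round(q.mean(0),1))
            if n=='lens':print(fit(c,d['mask'].astype(float),ring,[.59,-.03]),fit(c,d['mask'].astype(float),glass,[.59,-.03]))
im=cv2.imread('pics/top0.png')[140:260,170:370]
cv2.imwrite('pics/topc.png',cv2.resize(im,None,fx=4,fy=4,interpolation=cv2.INTER_CUBIC))
```

```text
side bowl (array([ 0.68485349, -0.00592764]), np.float64(80.125), np.float64(682.0))
lens 0.91 970 [305 160] [352 185] [328.8 172.6]
(array([ 0.61191719, -0.00446293]), np.float64(665.75), np.float64(970.0)) (array([ 0.59592318, -0.02398803]), np.float64(81.75), np.float64(970.0))
stand 0.61 4915 [235 116] [357 221] [289.9 175.4]
lever 0.49 234 [236 116] [269 129] [255.9 123.3]
boom_middle 0.57 2316 [256 125] [357 193] [315.7 166. ]
top bowl (array([ 0.68957703, -0.00561401]), np.float64(478.625), np.float64(418.0))
lever 0.75 364 [197 177] [213 219] [204. 195.]
boom_middle 0.88 3320 [197 158] [348 213] [300.9 185.1]
```

View pics/topc.png

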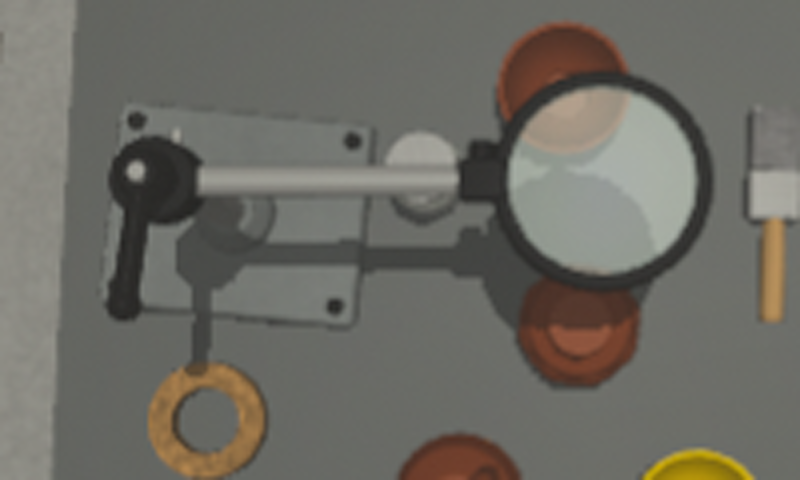

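The crop shows the base-plate corners at (122,103), (373,127), (355,327) and (103,302). The ring is centred at (605,180), the bowl rim at about (563,88) with radius 65, the lever ball at (123,305), and the knob is on the block's +x side.

Run:
```python
from h import *
f=lambda u,v,z:back('top',np.array([170+(u-1.5)/4,140+(v-1.5)/4]),z)
C=[f(*p,.022) for p in [(122,103),(373,127),(355,327),(103,302)]]
print('corners',np.round(C,4).tolist(),'col',np.mean(C,0))
e=(C[1]-C[0])+(C[2]-C[3]);yaw=np.arctan2(e[0],-e[1]);print('yaw',yaw)
L=f(605,180,.244);B=f(563,88,.046);P=np.mean(C,0);E=f(123,305,.290)
print('lens',L,'bowl',B,'lever end',E,'hubtop',f(158,180,.26),'tube',f(200,181,.242),f(455,181,.242))
for n,q in [('lens',L),('bowl',B),('bowlside',np.array([.685,-.0045])),('lev',E)]:
    d=q-P;print(n,np.hypot(*d),np.degrees(np.arctan2(d[1],d[0])))
```

```text
corners [[0.6676, 0.339], [0.654, 0.1415], [0.4973, 0.1497], [0.5113, 0.3459]] col [0.58254552 0.24401229]
yaw -0.07001434398254598
lens [ 0.59140061 -0.03542694] bowl [ 0.68493114 -0.00654146] lever end [0.50321142 0.25094535] hubtop [0.58184324 0.24197614] tube [0.58388468 0.22038612] [0.58833457 0.05941234]
lens 0.2795794984330083 -88.18497506345116
bowl 0.2706658363285193 -67.77324293023403
bowlside 0.26880342211820624 -67.59505353749084
lev 0.07963646932197825 175.00557310041458
```

>>> jog_arm --pt "0 0 -0.5 1" --pt "0 0 -0.5 1" --pt "0 0 -0.5 1" --pt "0 0 -0.5 1" --pt "0 0 -0.5 1" --pt "0 0 -0.5 1" --pt "0 0 -0.5 1" --pt "0 0 -0.5 1" --pt "0 0 -0.5 1" --pt "0 0 -0.5 1" --grip 0

```text
time_s: 3.25
tcp_pos: [0.1976, 0.5929, 0.5052]
ee_rot: [[0.431, -0.902, -0.0], [-0.902, -0.431, -0.0], [-0.0, 0.0, -1.0]]
wrist_force: [0.5, 0.2, 0.3]
gripper_width: 0.174
gripper_force: 0.0
```

>>> jog_arm --pt "0 0 0 1" --pt "0 0 0 1" --pt "0 0 0 1" --pt "0 0 0 1" --pt "0 0 0 1" --pt "0 0 0 0.62" --pt "0 0 0 0"

```text
time_s: 3.95
tcp_pos: [0.1976, 0.5929, 0.5047]
ee_rot: [[-0.0, -1.0, -0.0], [-1.0, 0.0, -0.0], [0.0, 0.0, -1.0]]
wrist_force: [0.3, 0.1, 0.2]
gripper_width: 0.007
gripper_force: 0.0
```

>>> jog_arm --pt "0.96 -0.66 0 0" --pt "0.96 -0.66 0 0" --pt "0.96 -0.66 0 0" --pt "0.96 -0.66 0 0" --pt "0.96 -0.66 0 0" --pt "0.96 -0.66 0 0" --pt "0.96 -0.66 0 0" --pt "0.96 -0.66 0 0" --pt "0.96 -0.66 0 0" --pt "0.96 -0.66 0 0"

```text
time_s: 4.95
tcp_pos: [0.3301, 0.3995, 0.5049]
ee_rot: [[0.0, -1.0, 0.0], [-1.0, -0.0, 0.0], [-0.0, -0.0, -1.0]]
wrist_force: [1.2, 0.6, 0.3]
gripper_width: 0.003
gripper_force: 0.0
```

>>> jog_arm --pt "0.95 -0.66 0 0" --pt "0.95 -0.66 0 0" --pt "0.95 -0.66 0 0" --pt "0.95 -0.66 0 0" --pt "0.95 -0.66 0 0" --pt "0.95 -0.66 0 0" --pt "0.95 -0.66 0 0" --pt "0.95 -0.66 0 0" --pt "0.95 -0.66 0 0" --pt "0.95 -0.66 0 0"

```text
time_s: 5.95
tcp_pos: [0.4618, 0.2094, 0.5049]
ee_rot: [[0.0, -1.0, 0.0], [-1.0, -0.0, 0.0], [-0.0, -0.0, -1.0]]
wrist_force: [0.3, -0.3, -0.2]
gripper_width: 0.008
gripper_force: 0.0
```

>>> jog_arm --pt "0.95 -0.66 0 0" --pt "0.95 -0.66 0 0" --pt "0.95 -0.66 0 0" --pt "0.95 -0.66 0 0" --pt "0.95 -0.66 0 0" --pt "0 0 0.9 0" --pt "0 0 1 0" --pt "0 0 1 0" --pt "0 0 1 0" --pt "0 0 0.9 0"

```text
time_s: 6.95
tcp_pos: [0.5271, 0.1151, 0.4079]
ee_rot: [[-0.0, -1.0, -0.0], [-1.0, 0.0, -0.0], [0.0, 0.0, -1.0]]
wrist_force: [0.2, 0.0, 0.6]
gripper_width: 0.007
gripper_force: 0.0
```

>>> jog_arm --pt "0 -0.3 0 0" --pt "0 -0.3 0 0" --pt "0 -0.3 0 0" --pt "0 -0.3 0 0" --pt "0 -0.2 0 0" --pt "0 -0.2 0 0"

```text
time_s: 7.55
tcp_pos: [0.5598, 0.1157, 0.4091]
ee_rot: [[-0.001, -1.0, 0.001], [-1.0, 0.001, 0.0], [-0.0, -0.001, -1.0]]
wrist_force: [0.2, -0.8, -0.8]
gripper_width: 0.007
gripper_force: 0.0
```

>>> jog_arm --pt "0 -0.2 0 0" --pt "0 -0.1 0 0" --pt "0.05 -0.26 0 -0.5" --pt "0.05 -0.26 0 -0.5" --pt "0.05 -0.26 0 -0.5" --pt "0.05 -0.26 0 -0.5" --pt "0.05 -0.26 0 -0.5" --pt "0 0 0 0" --pt "0 0 0 0"

```text
time_s: 8.45
tcp_pos: [0.5914, 0.1128, 0.4084]
ee_rot: [[0.197, -0.98, -0.001], [-0.98, -0.197, -0.0], [0.0, 0.001, -1.0]]
wrist_force: [-0.7, 0.8, -0.8]
gripper_width: 0.003
gripper_force: 0.5
```

```bash
cat > lens.py <<'E'
from h import *
# lens bearing by fitting the ring's outer edge/glass + boom mask to model
P=np.array([.5825,.244]);T=np.array([.685,-.0055])
s=sense();print(s['time_s'],np.round(s['tcp_pos'],4),np.round(s['wrist_force'],1))
for c in ['side','top']:
    im=eyes.capture(c);cv2.imwrite(f'pics/{c}_{s["time_s"]:.2f}.png',im)
    L=eyes.outline_of(c,'lens')
    if L:
        x,e,n=fit(c,L[0]['mask'].astype(float),glass,[.65,-.03]);d=x-P
        print(c,L[0]['conf'],x,e,n,np.hypot(*d),np.degrees(np.arctan2(d[1],d[0])))
    else: print(c,'none',[np.round(q['centre'],3) for q in eyes.spot_in(c,'boom_middle')])
E
python3 lens.py
```

```text
8.45 [0.5914 0.1128 0.4084] [-0.7  0.8 -0.8]
side 0.89 [ 0.64503098 -0.02003234] 117.625 851.0 0.2713359501255262 -76.67608373672739
top 0.77 [ 0.63822347 -0.02937055] 59.6875 1765.0 0.27899204450760046 -78.47874751933259
```

>>> jog_arm --pt "0.05 -0.26 0 -0.5" --pt "0.05 -0.26 0 -0.5" --pt "0.05 -0.26 0 -0.5" --pt "0.05 -0.26 0 -0.5" --pt "0 0 0 0" --pt "0 0 0 0"

```text
time_s: 9.25
tcp_pos: [0.6128, 0.1142, 0.4088]
ee_rot: [[0.351, -0.936, 0.001], [-0.936, -0.351, -0.0], [0.0, -0.001, -1.0]]
wrist_force: [-0.5, -0.7, -0.5]
gripper_width: 0.003
gripper_force: 0.4
```

```bash
python3 lens.py
```

```text
9.25 [0.6128 0.1142 0.4088] [-0.5 -0.7 -0.5]
side 0.64 [ 0.68767785 -0.0060154 ] 142.1875 750.0 0.2712380485052937 -67.18421722317824
top 0.96 [ 0.68014255 -0.0172539 ] 63.5 1764.0 0.27890440154309043 -69.50698102328997
```

>>> jog_arm --pt "0.04 -0.17 0 -0.35" --pt "0 0 0 0" --pt "0 0 0 0"

```text
time_s: 9.75
tcp_pos: [0.6162, 0.1147, 0.4089]
ee_rot: [[0.378, -0.926, -0.0], [-0.926, -0.378, -0.0], [0.0, 0.0, -1.0]]
wrist_force: [-3.8, 0.1, 1.9]
gripper_width: 0.007
gripper_force: 1.4
```

```bash
python3 lens.py
python3 - <<'E'
import glob,cv2,os
f=max(glob.glob('pics/top_*.png'),key=os.path.getmtime)
im=cv2.imread(f)[130:270,170:370];cv2.imwrite('pics/t2.png',cv2.resize(im,None,fx=4,fy=4,interpolation=cv2.INTER_CUBIC))
E
```

```text
9.75 [0.6162 0.1147 0.4089] [-3.8  0.1  1.9]
side 0.52 [ 0.67250106 -0.02375652] 3467.8125 4410.0 0.282477867011564 -71.42094697883678
top 0.74 [ 0.68685172 -0.01482612] 131.5 1653.0 0.2790703164160106 -68.04203586382015
```

View pics/t2.png

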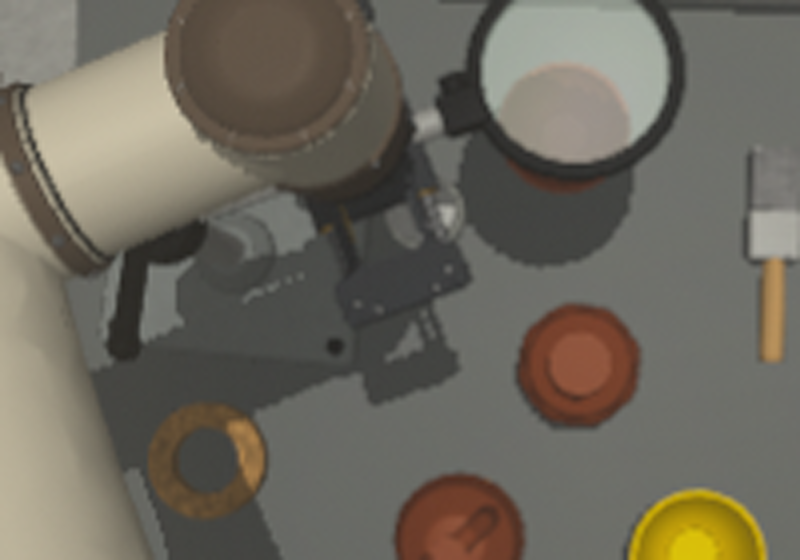

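The bowl now shows beneath the lens at crop (567,115), with the ring at (577,74), and the bearing agrees to about 0.3°. I'll back off and re-orient for the lever.

>>> jog_arm --pt "0 0.3 0 0" --pt "0 0.7 0 0" --pt "0 1 0 0" --pt "0 0 -0.7 -0.9" --pt "0 0 -0.8 -1" --pt "0 0 -1 -1" --pt "0 0 -1 -1" --pt "0 0 -1 -1" --pt "0 0 0 -1" --pt "0 0 0 -1"

```text
time_s: 10.95
tcp_pos: [0.5792, 0.0995, 0.4999]
ee_rot: [[0.809, -0.588, 0.004], [-0.588, -0.809, 0.002], [0.002, -0.004, -1.0]]
wrist_force: [-0.0, -0.7, -0.5]
gripper_width: 0.004
gripper_force: 0.0
```

>>> jog_arm --pt "0 0 0 -1" --pt "0 0 0 -1" --pt "0 0 0 -1" --pt "0 0 0 -1" --pt "0 0 0 -1" --pt "0 0 0 -1" --pt "0 0 0 -0.8" --pt "0 0 0 0"

```text
time_s: 11.75
tcp_pos: [0.5793, 0.0995, 0.499]
ee_rot: [[0.996, -0.088, 0.002], [-0.088, -0.996, 0.001], [0.002, -0.001, -1.0]]
wrist_force: [-1.0, 0.1, -0.1]
gripper_width: 0.007
gripper_force: 0.0
```

```bash
python3 lens.py; python3 -c "
from station import sense
print(sense()['ee_rot'],sense()['joints'])"
```

```text
11.75 [0.5793 0.0995 0.499 ] [-1.   0.1 -0.1]
side 0.71 [ 0.69292945 -0.00510467] 130.75 753.0 0.2724844991157563 -66.09203030804275
top 0.91 [ 0.68606397 -0.01421132] 115.75 1671.0 0.27820600509870846 -68.14515698080231
[[ 9.96099458e-01 -8.82345972e-02  7.25238203e-04]
 [-8.82347383e-02 -9.96099696e-01  1.64806393e-04]
 [ 7.07867927e-04 -2.28154762e-04 -9.99999723e-01]] [ 2.55306678e+01  1.55692993e+01  4.40261616e+00  9.57100932e-03
 -7.87917517e+01  5.94054176e+01]
```

>>> jog_arm --pt "-0.53 -0.91 0 0" --pt "-0.53 -0.91 0 0" --pt "-0.53 -0.91 0 0" --pt "-0.53 -0.91 0 0" --pt "-0.54 -0.91 0 0" --pt "-0.54 -0.91 0 0" --pt "0 0 0.75 0" --pt "0 0 0.75 0" --pt "0 0 0.75 0" --pt "0 0 0 0"

```text
time_s: 12.95
tcp_pos: [0.5246, 0.2139, 0.4516]
ee_rot: [[0.996, -0.088, -0.004], [-0.088, -0.996, -0.002], [-0.004, 0.002, -1.0]]
wrist_force: [0.2, 0.2, -0.6]
gripper_width: 0.006
gripper_force: 0.0
```

>>> jog_arm --pt "0 -0.4 0 0" --pt "0 -0.4 0 0" --pt "0 -0.23 0 0" --pt "-0.03 -0.11 0 0.5" --pt "-0.06 -0.22 0 1" --pt "-0.06 -0.22 0 1" --pt "-0.06 -0.22 0 1" --pt "0 0 0 0"

```text
time_s: 13.75
tcp_pos: [0.5255, 0.2509, 0.4543]
ee_rot: [[0.934, -0.359, 0.0], [-0.359, -0.934, 0.0], [0.0, -0.0, -1.0]]
wrist_force: [0.7, -0.7, 0.4]
gripper_width: 0.005
gripper_force: 0.2
```

```bash
cat > lev.py <<'E'
from h import *
s=sense();print(s['time_s'],np.round(s['tcp_pos'],4),np.round(s['wrist_force'],1),np.round(s['ee_rot'][:2],3).tolist())
P=np.array([.5825,.244])
for c in ['side','top']:
    im=eyes.capture(c);cv2.imwrite(f'pics/{c}_{s["time_s"]:.2f}.png',im)
    for n in ['lever']:
        for d in eyes.outline_of(c,n)[:2]:
            q=np.argwhere(d['mask'])[:,::-1];o=proj(c,[[*P,.288]])[0]
            far=q[np.argsort(-np.linalg.norm(q-o,axis=1))[:8]].mean(0);b=back(c,far,.29)-P
            print(c,d['conf'],len(q),far,b,np.hypot(*b),np.degrees(np.arctan2(b[1],b[0])))
im=cv2.imread(f'pics/top_{s["time_s"]:.2f}.png')[120:260,150:350];cv2.imwrite(f'pics/l_{s["time_s"]:.2f}.png',cv2.resize(im,None,fx=4,fy=4))
E
python3 lev.py
```

```text
13.75 [0.5255 0.2509 0.4543] [ 0.7 -0.7  0.4] [[0.934, -0.359, 0.0], [-0.359, -0.934, 0.0]]
side 0.74 178 [233.75 123.5 ] [-0.08227082  0.02934256] 0.08734685834790398 160.37081075289572
top 0.62 167 [210.5   187.375] [-0.01044089 -0.01392979] 0.017408368043005495 -126.85291786392023
```

>>> jog_arm --pt "-0.06 -0.22 0 1" --pt "-0.06 -0.22 0 1" --pt "-0.06 -0.22 0 1" --pt "-0.06 -0.22 0 1" --pt "-0.06 -0.22 0 1" --pt "-0.06 -0.22 0 1" --pt "-0.06 -0.22 0 1" --pt "-0.06 -0.22 0 1" --pt "0 0 0 0"

```text
time_s: 14.85
tcp_pos: [0.5389, 0.2839, 0.4534]
ee_rot: [[0.535, -0.845, -0.001], [-0.845, -0.535, -0.0], [-0.0, 0.001, -1.0]]
wrist_force: [-1.0, -0.4, -0.7]
gripper_width: 0.006
gripper_force: 0.3
```

>>> jog_arm --pt "-0.03 -0.11 0 0.5" --pt "-0.03 -0.11 0 0.5" --pt "-0.03 -0.11 0 0.5" --pt "0 0 0 0"

```text
time_s: 15.25
tcp_pos: [0.5435, 0.2885, 0.4535]
ee_rot: [[0.431, -0.902, -0.001], [-0.902, -0.431, 0.0], [-0.0, 0.001, -1.0]]
wrist_force: [-1.2, -0.0, -0.4]
gripper_width: 0.003
gripper_force: 0.6
```

```bash
python3 lev.py
```

```text
15.25 [0.5435 0.2885 0.4535] [-1.2 -0.  -0.4] [[0.431, -0.902, -0.001], [-0.902, -0.431, 0.0]]
side 0.45 138 [251.75  117.125] [-0.02235221  0.03170688] 0.038793652597839984 125.18246658281953
top 0.55 215 [192.875 189.75 ] [-0.01730567  0.02802951] 0.032941460280000084 121.69154363524143
```

>>> jog_arm --pt "-0.02 -0.11 0 0.5" --pt "-0.01 -0.11 0 0.5" --pt "0 0 0 0"

```text
time_s: 15.75
tcp_pos: [0.5475, 0.2909, 0.4537]
ee_rot: [[0.356, -0.934, 0.0], [-0.934, -0.356, 0.0], [-0.0, -0.0, -1.0]]
wrist_force: [-1.3, -0.2, 0.6]
gripper_width: 0.004
gripper_force: 0.6
```

>>> jog_arm --pt "0 -0.1 0 0.3" --pt "0 0 0 0" --pt "0 0 0 0"

```text
time_s: 16.05
tcp_pos: [0.5493, 0.2916, 0.4538]
ee_rot: [[0.333, -0.943, 0.0], [-0.943, -0.333, 0.0], [-0.0, -0.0, -1.0]]
wrist_force: [-0.7, 0.5, -0.5]
gripper_width: 0.004
gripper_force: 0.8
```

>>> jog_arm --pt "0 -0.1 0 0" --pt "0 0 0 0" --pt "0 0 0 0"

```text
time_s: 16.35
tcp_pos: [0.5502, 0.2919, 0.4537]
ee_rot: [[0.333, -0.943, -0.004], [-0.943, -0.333, -0.002], [0.0, 0.004, -1.0]]
wrist_force: [-8.5, 0.1, 2.5]
gripper_width: 0.006
gripper_force: 3.3
```

The force jumped to 8.5 N, so the lever is at its stop. Backing off and checking.

>>> jog_arm --pt "0 0.3 0 0" --pt "0 0.7 0 0" --pt "0 0.5 0 0" --pt "0 0 -1 0" --pt "0 0 -1 0" --pt "0 0 -1 0" --pt "0 1 -0.5 0" --pt "0 1 0 0" --pt "0 1 0 0" --pt "0 1 0 0"

```text
time_s: 17.35
tcp_pos: [0.4468, 0.255, 0.5242]
ee_rot: [[0.333, -0.943, 0.002], [-0.943, -0.333, 0.001], [-0.0, -0.002, -1.0]]
wrist_force: [0.3, 0.1, -0.5]
gripper_width: 0.003
gripper_force: 0.0
```

>>> jog_arm --pt "-1 0.3 0 0" --pt "-1 0.3 0 0" --pt "-1 0.3 0 0" --pt "-1 0.3 0 0" --pt "-1 0.3 0 0" --pt "-1 0.3 0 0" --pt "-1 0.3 0 0" --pt "-1 0.3 0 0" --pt "-1 0.3 0 0" --pt "0 0 0 0"

```text
time_s: 18.35
tcp_pos: [0.3357, 0.4086, 0.5238]
ee_rot: [[0.335, -0.942, 0.001], [-0.942, -0.335, 0.001], [-0.001, -0.001, -1.0]]
wrist_force: [-0.3, -0.9, -0.6]
gripper_width: 0.006
gripper_force: 0.0
```

```bash
python3 lev.py; python3 lens.py; ls -t pics|head -4
python3 - <<'E'
from h import *
for c in ['side','top']:
    m=near(c,'bowl',(.69,-.005),.03);print(c,fit(c,m.astype(float),bowl,[.69,-.005]))
E
cp $(ls -t pics/l_*.png|head -1) pics/fin.png
```

```text
18.35 [0.3357 0.4086 0.5238] [-0.3 -0.9 -0.6] [[0.335, -0.942, 0.001], [-0.942, -0.335, 0.001]]
side 0.78 205 [239.5 112. ] [-0.03264398  0.08316219] 0.08933968348000766 111.43169295997178
top 0.68 3045 [340.    142.125] [ 0.10881433 -0.32211581] 0.3399987573688367 -71.33445613747307
top 0.66 403 [168.5   195.125] [-0.03180757  0.08582787] 0.09153220415979368 110.33456719477472
18.55 [0.3369 0.4068 0.524 ] [0.3 0.3 0.3]
side 0.81 [ 0.69291667 -0.00511654] 122.0 761.0 0.2724901651421283 -66.09549941387965
top 0.58 [ 0.68797794 -0.01477474] 78.0625 1716.0 0.27944580911385186 -67.82393335718866
top_18.55.png
side_18.55.png
l_18.35.png
top_18.35.png
side (array([ 0.68525116, -0.00373073]), np.float64(53.5), np.float64(764.0))
top (array([ 1.4259375 , -0.59210937]), np.float64(893.0), np.float64(893.0))
```

View pics/fin.png

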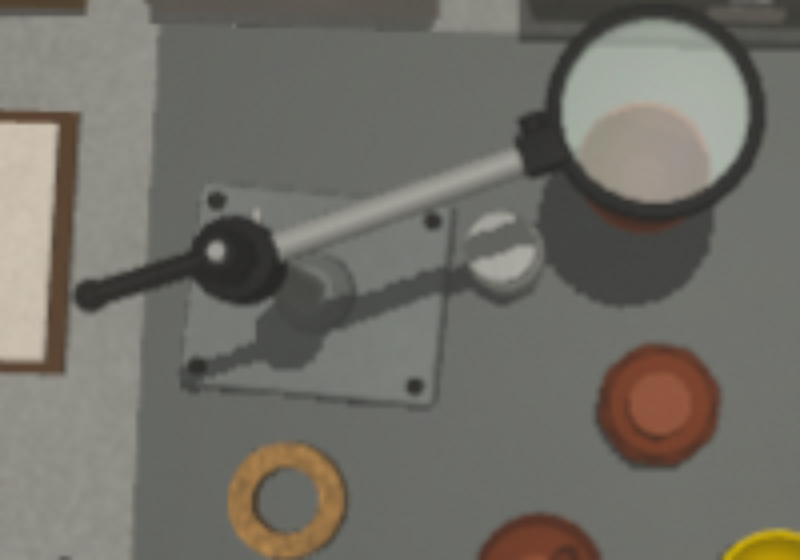

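The lever, with its ball at crop (88,295), lies at about 111°, which is the stop. The lens ring at (655,112) is at -67.8°, against -67.7° for the bowl, and the other things around the stand are where they were.

```bash
python3 -c "
from station import r
print(r.finish_job())"
```

```text
the job is handed in; nothing more can be done
None
```

The job is handed in: the lens stands over the terracotta bowl (arm within about 0.1° of the bowl's bearing; the bowl sits about 1 cm inside the lens's arc), the lever was then pushed clockwise to its stop, and nothing else was seen to move.

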